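# Hold a sample reader's lid at its balance point

### The arm

A 7-joint arm with a two-finger parallel gripper is mounted at the origin on the work surface. World frame = base frame: x ahead of the robot, y to its left, z up, the work surface at z = 0. Lengths are in m, angles in rad, forces in N, time in s.
With the tool pointing down it reaches from about 0.4 to 0.875 m from the base axis. Payload 19.3 kg.
Tool frame: the origin (TCP) lies at the very end of the fingers, on their centre line; the grasp point (between the pads) lies 19 mm behind it; z points along the fingers, y is the line along which they close (so a half turn about z gives the same grasp; the last joint's range is limited). The gripper opens to 85 mm and grips with 20 to 120 N. Pads are 22 mm wide; open, the fingers measure 114 mm over their backs; the gripper's body (76 mm by 85 mm) begins 54 mm behind the grasp point. The pads swing forward as they close: fully open they stand 13 mm farther back than shut.
Start: joints at [-1.283, 0.521, -0.036, 1.599, 0.021, 1.021, -0.113], TCP at [0.219, 0.585, 0.206] pointing down, gripper open.
Joint ranges: [-2.91, 2.91], [-0.3, 2.13], [-1.5, 1.42], [0.17, 2.43], [-1.26, 4.41], [0.16, 1.93], [-2.52, 2.52]. Speed limits (rad/s): [1.89, 1.89, 2.39, 2.39, 3.01, 3.01, 3.01].

### API

Orientations are given as [roll, pitch, yaw] about the fixed x, y, z axes, in that order (R = Rz(yaw) Ry(pitch) Rx(roll)).
In Python, from workcell import bot gives the robot as it stands. The module is installed in compiled form; this text tells all that it offers.
- The arm moves only by the tool apply_moves, never from a script. Its arguments are lists of equal length, an entry for each row: "claw": the finger opening in m, from 0 to 0.0854; "xyz": the shift along the tool's x, y, z in m, a list of three; "twist": the turn, a rotation vector about the tool's x, y, z in rad, a list of three. A call has 1 to 20 rows; each row shifts and turns the commanded pose from where the row before left it, along the tool's axes as they then stand; what a row does not reach is not made up. A row lasts 1/10 s, in which the tool goes at most 50 mm and 8.59 degrees, less where a joint would pass 70% of its speed; a pose out of reach is approached as far as the arm can. A call with a gripper value outside its range is refused whole. The fingers move at their own pace and stop on an object; "force" is the grip in N (left out, the last holds). Time passes only in rows, so rows that do not move let the fingers close. It gives the time, the measured TCP pose, the force, the opening and the grip force at its end, in the units of the state.
- bot.observe(): the state, without advancing time (a new reading comes with each control period).
- bot.grab_frame(name): name is "scene" or "top"; returns a dict with "img" (420x560x3 uint8, red, green, blue), "vfov" (degrees; the focal length in pixels is half the picture's height over the tangent of half this angle, whatever the lens; pixels are square), "cx", "cy" (the principal point, pixels), "view" (4x4, takes a point from world to camera coordinates). Camera axes: x right, y up, looking along -z (the intrinsics and any distortion apply to the point x, -y, -z); pixel columns grow to the right and rows downward; lengths in m; the calibration is good to about 2 mm. A picture is of the moment at which its call begins. There is no depth.
- bot.job_done(): hands the job in; it is judged then, once.
Trained networks look in the newest picture that a camera, given by its name, has taken for a name from the list of things; names that differ only in an ending like _2 or _b are one class to them, and where a whole thing is asked for, a point or a joint stands for the part that bears it (a point fixed in the world has none). Each returns a list of dicts, best first, with "score" (0 to 1); they miss things now and then, are a little off and sometimes report something else, mostly with a low value. They report only what shows in the picture. A call takes as long as a camera call.
- bot.find_in(camera, query): "position" ([x, y, z] in m, in world coordinates, good to about 4 mm: the middle of the surface that is visible of it).
The state is a dict: "clock": time; "qpos": joint angles; "qd": joint speeds; "joint_efforts": joint torques, N m; "position": TCP position; "tool_rot": TCP orientation; "force": force on the tool from outside, world axes, zero at the start; "moment": the same for the moment, N m; "grip_width": finger opening in m; "finger_force": force on a finger pad.
Only numpy, scipy, OpenCV 4.12 (cv2) and the standard library are available. Lean on these libraries where they do the work, as an engineer would, in place of code of your own. Each camera call takes 0.05 s, during which the arm holds its last target. There are 200 camera calls.

### The job

The lid stay of the bench colour reader has been taken off, so its lid falls either way and must be held while a colleague fits the new stay. First, with the lid still shut, turn the spring-return lid-release knob clockwise fully to its stop, keep it there a moment, then let go so that it springs back; next take the lid's bar handle between the fingers, swing the lid up to its balance point, straight upright, and hold it still there, without letting it fall over backwards or slam shut and without disturbing the things on the bench beside it. The program finishes while gripping the handle: do not let go of it.

Things in the scene. Friction and masses are not known exactly. Their poses are not given: they have to be found in the camera images.
- reader: White bench instrument, fixed; place and yaw vary. Origin on the bench; it spans x -80 to 148 mm, y -150 to 150 mm, z 0 to 110 mm in its frame: x to its back (hinge side), y to its left, z up. On its left (y -50 to 140 mm) an open sample chamber under the lid, on its right a control block, flat top 110 mm high, with the knob. The lid's handle overhangs its front (-x).
- lid (a joint): Lid angle, rad: 0 shut (level), grows as it opens upward about the hinge at the back, 1.571 straight upright, 2.2 fallen back on its stop. Flat grey plate 165 x 190 x 12 mm, about 0.5 kg (varies), hinge almost frictionless; its centre of mass is in its mid-plane, so it balances at 1.571: below that it falls shut, above it falls back.
- lid_bar (a point): Middle of the lid's handle: round steel bar 12 mm thick, 140 mm long, parallel to the hinge (reader's y), 225 mm from the hinge axis in the lid's plane, a 12 mm rod at each end joining it to the lid; open gap of 49 mm between bar and lid edge. Shut: 118 mm above the bench, at x -135, y 45 mm of the reader; upright: 343 mm above the bench. The bar can turn between the fingers.
- lid_hinge (a point): Middle of the lid's hinge axis, fixed on the reader at x = 90, y = 45, z = 118 mm of its frame. The axis runs along the reader's y.
- knob (a joint): Angle of the knob in rad: 0 at rest, grows as it is turned clockwise seen from above, hard stop at 1.05. A spring brings it back to 0 when let go; turning takes 0.03 N m at rest rising to 0.11 N m at the stop.
- knob_grip (a point): On the knob's vertical axis at the height to grip: 144 mm above the bench, x -10, y -100 mm of the reader. Black knob: round foot 42 mm in diameter, 12 mm high, with an upright bar grip 44 mm long, 14 mm thick, top 156 mm above the bench. At rest its length lies along the reader's x: grip it across the 14 mm (along the reader's y).
- scale: Bystander: black flat kitchen scale 130 x 190 x 19 mm, to the reader's left. Origin at the centre of its underside.
- beaker: Bystander: glass beaker, 70 mm in diameter, 110 mm high, standing on the scale. Origin at the centre of its underside.
- stay: Bystander: the lid stay, a steel rod 168 mm long with an eye at each end, lying on the bench to the reader's right. Origin at its middle on the bench.
- jar: Bystander: capped glass sample jar, 60 mm in diameter, 90 mm high, to the reader's right. Origin at the centre of its underside.

How it is judged:
By the outcome, as a careful person would: the job done as asked, in the order asked, and still so for the second after the job is handed in, while the arm keeps its last pose, push and grip.
It also fails if it takes over 56 s, if anything falls off the work surface, if the arm or the gripper's body presses on something with over 40 N, if the wrist force passes 120 N, or if a joint passes its speed limit or range.

## Working session

There is one attempt and no reset: what is moved stays moved. The work goes in short steps, Python scripts to look and compute and a tool call to move; the robot and the scene stay as the last step left them, time stands still between calls to the robot, and variables do not carry over. Pictures are saved under pics/ and viewed, at most 10 in all, crops included, and the job is handed in when it is done.

Besides the shell and the picture viewer there is one more tool, called after "Emit:" as a command line: name --argument value ..., lists and objects as JSON in quotes. apply_moves: Moves the arm, as the interface text tells. Its arguments: {"type":"object","properties":{"claw":{"type":"array"},"xyz":{"type":"array"},"twist":{"type":"array"},"force":{"type":"number"}},"required":["claw","xyz","twist"]}

```bash
mkdir -p pics; python3 - <<'E'
from workcell import bot
import cv2, numpy as np
for c in ["scene","top"]:
    f=bot.grab_frame(c); cv2.imwrite(f"pics/{c}0.png",f["img"][:,:,::-1])
    print(c,f["vfov"],f["cx"],f["cy"],np.round(f["view"],4).tolist(),[k for k in f])
    for q in ["reader","lid","lid_bar","knob","knob_grip","scale","beaker","stay","jar"]:
        print(q,[(np.round(d["position"],3).tolist(),round(d["score"],2)) for d in bot.find_in(c,q)[:2]])
s=bot.observe(); print(s)
E
```

```text
scene 51.40878000133149 282.38239608942865 214.31862782456332 [[0.5443, 0.8387, 0.0163, -0.3673], [-0.59, 0.3689, 0.7182, 0.2392], [0.5964, -0.4005, 0.6956, -1.3551], [0.0, 0.0, 0.0, 1.0]] ['img', 'vfov', 'cx', 'cy', 'view']
reader [([0.648, -0.108, 0.107], 0.91)]
lid [([0.58, -0.05, 0.13], 0.73)]
lid_bar [([0.577, -0.051, 0.125], 0.95)]
knob [([0.582, -0.194, 0.134], 0.97)]
knob_grip [([0.588, -0.192, 0.134], 0.82)]
scale [([0.556, 0.18, 0.018], 0.71)]
beaker [([0.551, 0.206, 0.095], 0.72)]
stay [([0.602, -0.296, 0.005], 0.93)]
jar [([0.593, -0.365, 0.066], 0.8)]
top 53.651274393818944 281.3609909549755 207.88855520704493 [[0.0169, -0.9998, -0.0145, 0.0618], [0.9944, 0.0153, 0.1043, -0.5718], [-0.1041, -0.0162, 0.9944, -1.2203], [0.0, 0.0, 0.0, 1.0]] ['img', 'vfov', 'cx', 'cy', 'view']
reader [([0.595, -0.086, 0.122], 0.61)]
lid [([0.564, -0.041, 0.125], 0.69)]
lid_bar [([0.558, -0.044, 0.127], 0.96)]
knob [([0.573, -0.184, 0.143], 0.7)]
knob_grip [([0.573, -0.185, 0.139], 0.54)]
scale [([0.527, 0.176, 0.02], 0.72), ([0.562, -0.046, 0.128], 0.51)]
beaker [([0.545, 0.229, 0.076], 0.83)]
stay [([0.562, -0.04, 0.126], 0.68), ([0.594, -0.292, 0.01], 0.49)]
jar [([0.57, -0.354, 0.094], 0.69)]
{'clock': 1.0, 'qpos': array([-1.28317802,  0.52139889, -0.03629742,  1.59948642,  0.02118571,
        1.02111995, -0.11278682]), 'qd': array([ 3.82373050e-04,  6.65027894e-04,  1.38005617e-04,  5.18370977e-04,
        1.78829713e-03, -4.40727364e-05, -1.01669187e-03]), 'joint_efforts': array([ 5.74203586e-04, -9.26852703e+01,  1.97819240e+00, -3.70253527e+01,
        1.80500967e-02,  2.03028030e-03, -5.73360990e-05]), 'position': array([0.21891232, 0.58539889, 0.20559637]), 'tool_rot': array([-3.14156350e+00, -9.06529902e-06,  2.78373466e+00]), 'force': array([ 0.19752478,  0.45854561, -0.04694252]), 'moment': array([ 0.01021458, -0.04894667, -0.00193147]), 'finger_force': 0.0, 'grip_width': 0.0851483332879445}
```

View pics/top0.png

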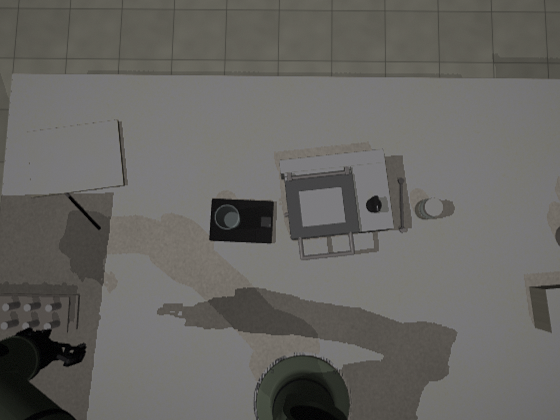

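View pics/scene0.png

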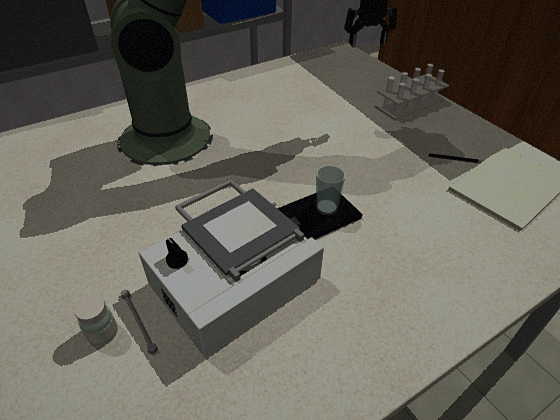

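The top view shows the reader at cols 275-395, rows 150-258: lid on the left, knob at (374,204), handle in front at row ~255, scale and beaker at (242,220), stay at col 403, jar at (433,208). The scene view agrees (knob at (176,250)). Next I'll enlarge the reader to fit its pose.

```bash
python3 - <<'E'
import cv2
a=cv2.imread("pics/top0.png")[140:270,265:415]; b=cv2.imread("pics/scene0.png")[170:360,130:330]
f=lambda i,w,h:cv2.resize(cv2.convertScaleAbs(i,alpha=1.5),(w,h),interpolation=cv2.INTER_CUBIC)
cv2.imwrite("pics/ta.png",f(a,690,598)); cv2.imwrite("pics/sb.png",f(b,600,570))
E
```

```text
(no output)
```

View pics/ta.png

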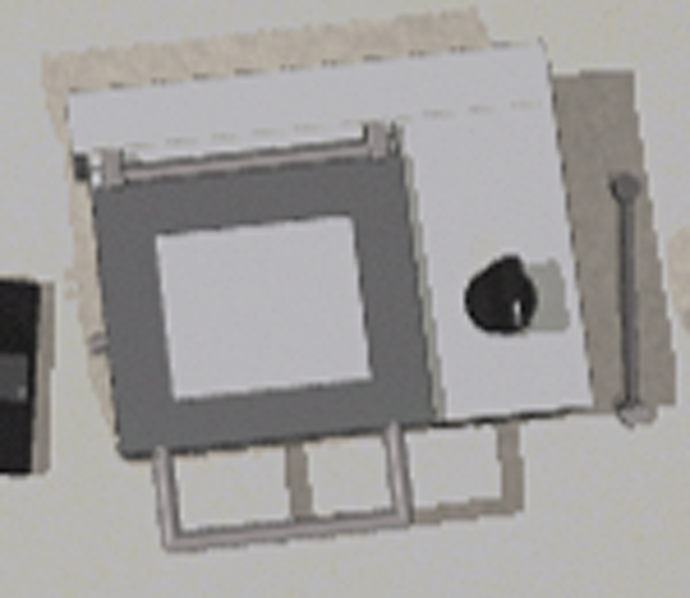

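View pics/sb.png

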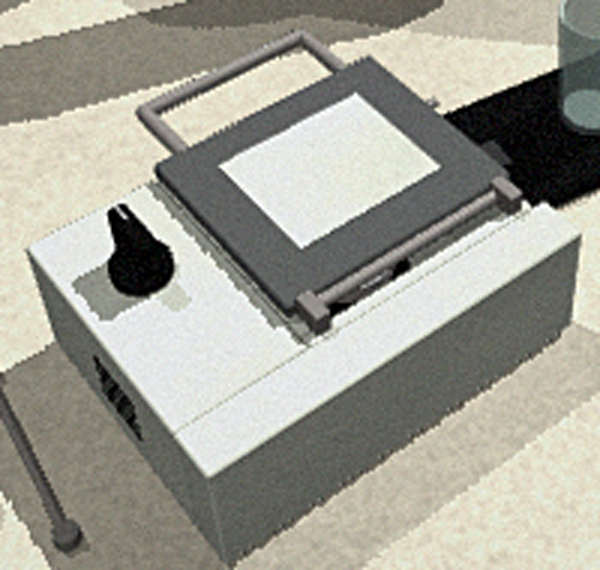

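Top crop: the top corners sit at crop px (68,93), (545,42) and (592,408), and the bar ends at (165,541) and (410,519). Scene crop: corners (207,475), (582,235) and (28,250), bar ends (143,108) and (303,35). The knob bar lies along the reader's x.

```bash
cat > h.py <<'E'
import numpy as np
from scipy.optimize import least_squares
def proj(f,P,k=0):
    V=np.array(f["view"]);p=P@V[:3,:3].T+V[:3,3];F=210/np.tan(np.radians(f["vfov"]/2))
    x=p[:,0]/-p[:,2];y=p[:,1]/p[:,2];s=1+k*(x*x+y*y)
    return np.c_[f["cx"]+F*x*s,f["cy"]+F*y*s]
def world(q,P):
    c,s=np.cos(q[2]),np.sin(q[2]);P=np.array(P)/1000.
    return np.c_[q[0]+c*P[:,0]-s*P[:,1],q[1]+s*P[:,0]+c*P[:,1],P[:,2]]
E
python3 - <<'E'
from h import *
from workcell import bot
T=bot.grab_frame("top");S=bot.grab_frame("scene")
A=[((148,150,110),(68,93)),((148,-150,110),(545,42)),((-80,-150,110),(592,408)),((-135,115,118),(165,541)),((-135,-25,118),(410,519)),((-80,140,124),(122,455)),((-80,-50,124),(435,424))]
B=[((148,-150,110),(207,475)),((148,150,110),(582,235)),((-80,-150,110),(28,250)),((148,-150,0),(230,565)),((-135,-25,118),(143,108)),((-135,115,118),(303,37)),((-80,140,124),(372,58)),((-80,-50,124),(155,170))]
a=np.array([p[1] for p in A])/4.6+[265,140];b=np.array([p[1] for p in B])/3+[130,170]
def r(q):return np.r_[(proj(T,world(q,[p[0] for p in A]),q[3])-a).ravel(),(proj(S,world(q,[p[0] for p in B]),q[4])-b).ravel()]
s=least_squares(r,[.6,-.09,.1,0,0],loss="soft_l1");print(s.x.round(4),r(s.x).round(1).reshape(-1,2).tolist())
print(world(s.x,[(-10,-100,144),(-135,45,118),(90,45,118)]).round(4))
E
```

```text
[ 0.5745 -0.0866  0.1186  0.0342 -0.1295] [[-1.1, -1.6], [0.1, -1.5], [0.3, -1.4], [0.7, -0.9], [-2.1, -1.2], [-1.1, -1.2], [-0.6, -1.4], [-0.3, -0.3], [-0.3, -1.0], [-0.3, -2.3], [-0.8, -0.5], [0.3, 1.4], [-1.0, -0.5], [-1.6, -1.9], [-1.3, -2.4]]
[[ 0.5764 -0.187   0.144 ]
 [ 0.4351 -0.0578  0.118 ]
 [ 0.6585 -0.0312  0.118 ]]
```

Emit:
apply_moves --claw '[0.04, 0.04, 0.04, 0.04, 0.04, 0.04, 0.04, 0.04, 0.04, 0.04, 0.04, 0.04]' --xyz '[[-0.03, -0.0185, -0.0095], [-0.03, -0.0185, -0.0095], [-0.03, -0.0185, -0.0095], [-0.03, -0.0185, -0.0095], [-0.03, -0.0185, -0.0095], [-0.03, -0.0185, -0.0095], [-0.03, -0.0185, -0.0095], [-0.03, -0.0185, -0.0095], [-0.03, -0.0185, -0.0095], [-0.03, -0.0185, -0.0095], [-0.03, -0.0185, -0.0095], [-0.03, -0.0185, -0.0095]]' --twist '[[0, 0, -0.04], [0, 0, -0.04], [0, 0, -0.04], [0, 0, -0.04], [0, 0, -0.04], [0, 0, -0.04], [0, 0, -0.04], [0, 0, -0.04], [0, 0, -0.04], [0, 0, -0.04], [0, 0, -0.04], [0, 0, -0.04]]' --force 60

```text
clock: 2.3
position: [0.5431, 0.3176, 0.3202]
tool_rot: [3.142, 0.0, -3.018]
force: [-0.4, -0.3, -0.2]
grip_width: 0.04
finger_force: 0.0
```

```bash
cat >> h.py <<'E'
from scipy.spatial.transform import Rotation as R
def to(s,P,yaw):
    """tool-frame shift to world point P and tool-z turn to yaw (tool down)"""
    r=R.from_euler("xyz",s["tool_rot"]); d=r.inv().apply(np.array(P)-s["position"])
    w=(r.inv()*R.from_euler("xyz",[np.pi,0,yaw])).as_rotvec()
    print("t",s["clock"],"q",s["qpos"].round(3),"pos",s["position"].round(4),s["tool_rot"].round(4),"w",round(s["grip_width"],4),"F",s["force"].round(2),"M",s["moment"].round(3),"ff",s["finger_force"])
    print("shift",d.round(4),"twist",w.round(4))
E
python3 - <<'E'
from h import *
from workcell import bot
to(bot.observe(),[.575,-.187,.25],3.26)
E
```

```text
t 2.3 q [-0.612  0.438 -0.017  1.436  0.008  1.267  1.065] pos [0.5431 0.3176 0.3202] [ 3.1415e+00  3.0000e-04 -3.0180e+00] w 0.04 F [-0.45 -0.26 -0.16] M [ 0.009  0.008 -0.021] ff 0.0
shift [ 0.0305 -0.5046  0.0702] twist [0.0001 0.0003 0.0052]
```

Emit:
apply_moves --claw '[0.04, 0.04, 0.04, 0.04, 0.04, 0.04, 0.04, 0.04, 0.04, 0.04, 0.04, 0.04, 0.04, 0.04]' --xyz '[[0.0025, -0.042, 0.0], [0.0025, -0.042, 0.0], [0.0025, -0.042, 0.0], [0.0025, -0.042, 0.0], [0.0025, -0.042, 0.0], [0.0025, -0.042, 0.0], [0.0025, -0.042, 0.01], [0.0025, -0.042, 0.01], [0.0025, -0.042, 0.01], [0.0025, -0.042, 0.01], [0.0025, -0.042, 0.015], [0.0025, -0.042, 0.015], [0, 0, 0.03], [0, 0, 0]]' --twist '[[0, 0, 0], [0, 0, 0], [0, 0, 0], [0, 0, 0], [0, 0, 0], [0, 0, 0], [0, 0, 0], [0, 0, 0], [0, 0, 0], [0, 0, 0], [0, 0, 0], [0, 0, 0], [0, 0, 0], [0, 0, 0]]'

```text
clock: 3.7
position: [0.5717, -0.1857, 0.2165]
tool_rot: [3.14, -0.005, -3.021]
force: [0.0, 0.8, -0.0]
grip_width: 0.0396
finger_force: 0.0
```

```bash
python3 - <<'E'
from h import *
from workcell import bot
import cv2
to(bot.observe(),[.575,-.187,.128],3.26)
a=bot.grab_frame("top")["img"][130:280,260:430];b=bot.grab_frame("scene")["img"][130:330,110:310]
i=np.hstack([cv2.resize(a,(453,400)),cv2.resize(b,(340,400))])[:,:,::-1]
cv2.imwrite("pics/k1.png",cv2.convertScaleAbs(i,alpha=1.5))
print(bot.find_in("top","knob"),bot.find_in("scene","knob"))
E
```

```text
t 3.7 q [ 0.118  0.479  0.14   1.655 -0.075  1.018  1.974] pos [ 0.5717 -0.1857  0.2165] [ 3.1399 -0.005  -3.0211] w 0.0396 F [ 0.02  0.78 -0.04] M [ 0.024 -0.007 -0.014] ff 0.0
shift [-0.0036 -0.0018  0.0884] twist [ 0.0017 -0.005   0.0021]
[] [{'position': [0.5837, -0.1945, 0.1298], 'score': 0.8}]
```

View pics/k1.png

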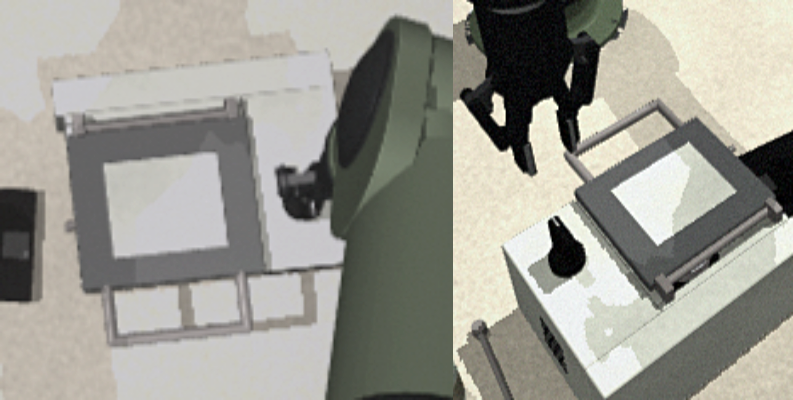

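The open fingers hang over the knob (scene crop: tips at (530,170) and (575,148), knob at (565,248)). I'll go straight down.

Emit:
apply_moves --claw '[0.04, 0.04, 0.04, 0.04, 0.04, 0.04, 0.04, 0.04, 0.04, 0.04]' --xyz '[[-0.0036, -0.0015, 0.01], [0, 0, 0.015], [0, 0, 0.015], [0, 0, 0.01], [0, 0, 0.01], [0, 0, 0.01], [0, 0, 0.008], [0, 0, 0.006], [0, 0, 0.004], [0, 0, 0]]' --twist '[[0, -0.004, 0.002], [0, 0, 0], [0, 0, 0], [0, 0, 0], [0, 0, 0], [0, 0, 0], [0, 0, 0], [0, 0, 0], [0, 0, 0], [0, 0, 0]]'

```text
clock: 4.9
position: [0.5774, -0.1863, 0.1312]
tool_rot: [3.141, 0.004, -3.022]
force: [-0.0, -0.3, -0.3]
grip_width: 0.04
finger_force: 0.0
```

```bash
python3 - <<'E'
from h import *
from workcell import bot
import cv2
to(bot.observe(),[.575,-.187,.128],3.26)
b=bot.grab_frame("scene")["img"][190:310,120:270]
cv2.imwrite("pics/k2.png",cv2.convertScaleAbs(cv2.resize(b,(600,480))[:,:,::-1],alpha=1.8))
E
```

```text
t 4.9 q [ 0.131  0.581  0.122  1.727 -0.092  0.836  1.986] pos [ 0.5774 -0.1863  0.1312] [ 3.1414  0.0035 -3.0215] w 0.04 F [-0.03 -0.27 -0.34] M [-0.053 -0.009 -0.032] ff 0.0
shift [ 0.0025 -0.0004  0.0032] twist [0.0002 0.0035 0.0017]
```

View pics/k2.png

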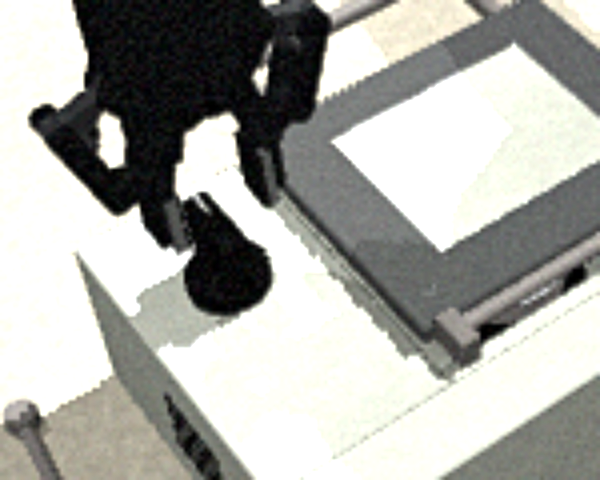

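The pads straddle the knob bar, with the left tip at (178,245) and the right at (268,203). They seem a bit far forward and to the right's side. I'll check by projection.

```bash
python3 - <<'E'
from h import *
from workcell import bot
import cv2
f=bot.grab_frame("scene");s=bot.observe()
r=R.from_euler("xyz",s["tool_rot"])
c=lambda P,k=-.13:((proj(f,np.atleast_2d(P),k)-[120,190])*4).round().tolist()
print("tips y-,y+",c(s["position"]+r.apply([[0,-.02,0],[0,.02,0],[0,0,0]])))
q=[.5745,-.0866,.1186]
print("knob: foot centre z110, top front end, top back end, top centre",c(world(q,[(-10,-100,110),(-32,-100,156),(12,-100,156),(-10,-100,156),(-31,-100,110),(11,-100,110),(-10,-121,110),(-10,-79,110)])))
print("block fr-right",c(world(q,[(-80,-150,110)])))
E
```

```text
tips y-,y+ [[190.0, 272.0], [261.0, 233.0], [225.0, 252.0]]
knob: foot centre z110, top front end, top back end, top centre [[230.0, 280.0], [193.0, 192.0], [238.0, 245.0], [215.0, 218.0], [209.0, 255.0], [252.0, 306.0], [193.0, 300.0], [266.0, 260.0]]
block fr-right [[76.0, 244.0]]
```

Emit:
apply_moves --claw '[0.04, 0.03, 0.02, 0.01, 0.005, 0.005, 0.005, 0.005]' --xyz '[[0.002, 0, 0.003], [0, 0, 0], [0, 0, 0], [0, 0, 0], [0, 0, 0], [0, 0, 0], [0, 0, 0], [0, 0, 0]]' --twist '[[0, 0.003, 0.001], [0, 0, 0], [0, 0, 0], [0, 0, 0], [0, 0, 0], [0, 0, 0], [0, 0, 0], [0, 0, 0]]' --force 60

```text
clock: 5.8
position: [0.5758, -0.1875, 0.129]
tool_rot: [-3.14, 0.002, -3.023]
force: [-0.0, -6.2, 4.3]
grip_width: 0.0101
finger_force: 58.7
```

```bash
python3 - <<'E'
from h import *
from workcell import bot
import cv2
to(bot.observe(),[.575,-.187,.128],3.26)
b=bot.grab_frame("scene")["img"][190:310,120:270]
cv2.imwrite("pics/k3.png",cv2.convertScaleAbs(cv2.resize(b,(600,480))[:,:,::-1],alpha=1.8))
E
```

```text
t 5.8 q [ 0.132  0.582  0.123  1.731 -0.091  0.832  1.985] pos [ 0.5758 -0.1875  0.129 ] [-3.1404e+00  1.7000e-03 -3.0231e+00] w 0.0101 F [-0.04 -6.2   4.29] M [-1.256  0.022 -0.026] ff 58.669991651549935
shift [0.0007 0.0006 0.001 ] twist [-0.0012  0.0017  0.0001]
```

View pics/k3.png

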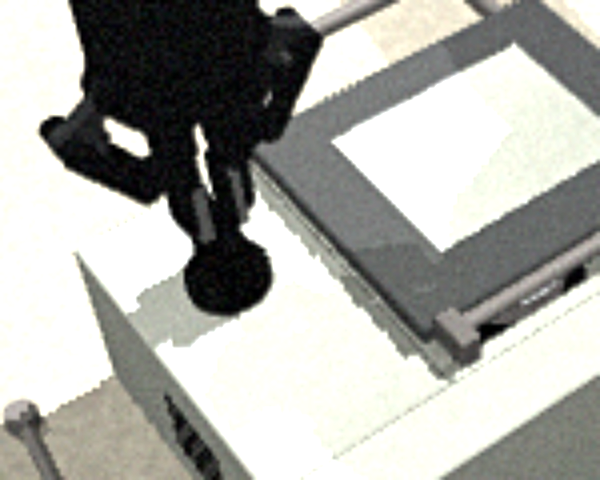

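Emit:
apply_moves --claw '[0.005, 0.005, 0.005, 0.005, 0.005, 0.005, 0.005]' --xyz '[[0, -0.001, 0], [0, 0, 0], [0, 0, 0], [0, 0, 0], [0, 0, 0], [0, 0, 0], [0, 0, 0]]' --twist '[[0, 0, 0], [0, 0, 0.1], [0, 0, 0.1], [0, 0, 0.1], [0, 0, 0.1], [0, 0, 0.1], [0, 0, 0]]'

```text
clock: 6.55
position: [0.5758, -0.1881, 0.1289]
tool_rot: [-3.141, 0.002, 2.757]
force: [-1.8, -4.3, 6.1]
grip_width: 0.0103
finger_force: 59.6
```

```bash
python3 - <<'E'
from h import *
from workcell import bot
to(bot.observe(),[.575,-.187,.128],3.26-1.05)
E
```

```text
t 6.55 q [ 0.041  0.595  0.258  1.735 -0.194  0.835  1.573] pos [ 0.5758 -0.1881  0.1289] [-3.1414e+00  1.5000e-03  2.7567e+00] w 0.0103 F [-1.83 -4.26  6.12] M [-1.046  0.35   0.047] ff 59.647759081317645
shift [0.0012 0.0007 0.0009] twist [2.000e-04 1.600e-03 5.467e-01]
```

Emit:
apply_moves --claw '[0.005, 0.005, 0.005, 0.005, 0.005, 0.005, 0.005, 0.005]' --xyz '[[0, 0, 0], [0, 0, 0], [0, 0, 0], [0, 0, 0], [0, 0, 0], [0, 0, 0], [0, 0, 0], [0, 0, 0]]' --twist '[[0, 0, 0.1], [0, 0, 0.1], [0, 0, 0.1], [0, 0, 0.1], [0, 0, 0.1], [0, 0, 0.05], [0, 0, 0.03], [0, 0, 0]]'

```text
clock: 7.35
position: [0.5756, -0.1885, 0.129]
tool_rot: [3.141, 0.002, 2.179]
force: [-3.7, -6.6, 6.9]
grip_width: 0.0097
finger_force: 60.5
```

```bash
python3 - <<'E'
from h import *
from workcell import bot
to(bot.observe(),[.575,-.187,.128],3.26-1.05)
E
```

```text
t 7.35 q [-0.061  0.619  0.414  1.741 -0.316  0.847  1.104] pos [ 0.5756 -0.1885  0.129 ] [3.1413e+00 1.6000e-03 2.1792e+00] w 0.0097 F [-3.71 -6.6   6.86] M [-1.337  0.701  0.167] ff 60.520191779360175
shift [0.0016 0.0004 0.001 ] twist [ 0.0003  0.0016 -0.0308]
```

Emit:
apply_moves --claw '[0.005, 0.005, 0.005, 0.005, 0.005, 0.005, 0.005, 0.005]' --xyz '[[0, 0, 0], [0, 0, 0], [0, 0, 0], [0, 0, 0], [0, 0, 0], [0, 0, 0], [0, 0, 0], [0, 0, 0]]' --twist '[[0, 0, 0.03], [0, 0, 0.03], [0, 0, 0], [0, 0, 0], [0, 0, 0], [0, 0, 0], [0, 0, 0], [0, 0, 0]]'

```text
clock: 8.15
position: [0.5756, -0.1885, 0.129]
tool_rot: [3.141, 0.001, 2.121]
force: [-2.6, -5.6, 7.0]
grip_width: 0.0099
finger_force: 60.8
```

```bash
python3 - <<'E'
from h import *
from workcell import bot
import cv2
to(bot.observe(),[.575,-.187,.128],3.26-1.05)
b=bot.grab_frame("scene")["img"][190:310,120:270]
cv2.imwrite("pics/k4.png",cv2.convertScaleAbs(cv2.resize(b,(600,480))[:,:,::-1],alpha=1.8))
E
```

```text
t 8.15 q [-0.071  0.622  0.43   1.741 -0.328  0.849  1.057] pos [ 0.5756 -0.1885  0.129 ] [3.1411e+00 1.5000e-03 2.1207e+00] w 0.0099 F [-2.65 -5.6   7.  ] M [-1.439  0.658  0.506] ff 60.799007937312126
shift [0.0016 0.0003 0.001 ] twist [ 0.0004  0.0015 -0.0893]
```

View pics/k4.png

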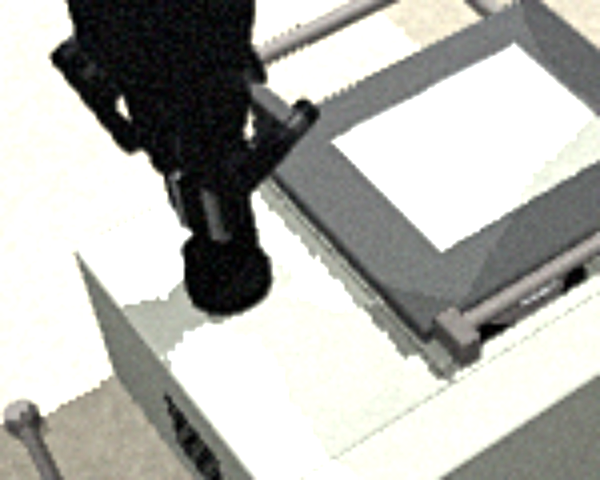

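The moment jumped to 0.5 N m, so the knob is firmly at its stop, and it has been held there for over half a second. Letting go now.

Emit:
apply_moves --claw '[0.03, 0.065, 0.065, 0.065, 0.065, 0.065, 0.065, 0.065, 0.065, 0.065, 0.065]' --xyz '[[0, 0, 0], [0, 0, 0], [0, 0, 0], [0, 0, 0], [0, 0, 0], [0, 0, 0], [0, 0, -0.01], [0, 0, -0.02], [0, 0, -0.03], [0, 0, -0.03], [0, 0, 0]]' --twist '[[0, 0, 0], [0, 0, 0], [0, 0, 0], [0, 0, 0], [0, 0, 0], [0, 0, 0], [0, 0, 0], [0, 0, 0], [0, 0, 0], [0, 0, 0], [0, 0, 0]]'

```text
clock: 9.3
position: [0.5772, -0.1884, 0.223]
tool_rot: [3.136, 0.004, 2.12]
force: [1.0, 0.5, -0.3]
grip_width: 0.0645
finger_force: 0.0
```

```bash
python3 - <<'E'
from h import *
from workcell import bot
import cv2
to(bot.observe(),[.4335,-.058,.200],1.689)
b=bot.grab_frame("scene")["img"][190:310,120:270]
cv2.imwrite("pics/k5.png",cv2.convertScaleAbs(cv2.resize(b,(600,480))[:,:,::-1],alpha=1.8))
E
```

```text
t 9.3 q [-0.109  0.514  0.483  1.655 -0.271  1.032  1.009] pos [ 0.5772 -0.1884  0.223 ] [3.1365 0.0044 2.1203] w 0.0645 F [ 1.01  0.54 -0.33] M [-0.035  0.006 -0.04 ] ff 0.0
shift [ 0.1863 -0.0545  0.0219] twist [0.006  0.0032 0.4313]
```

View pics/k5.png

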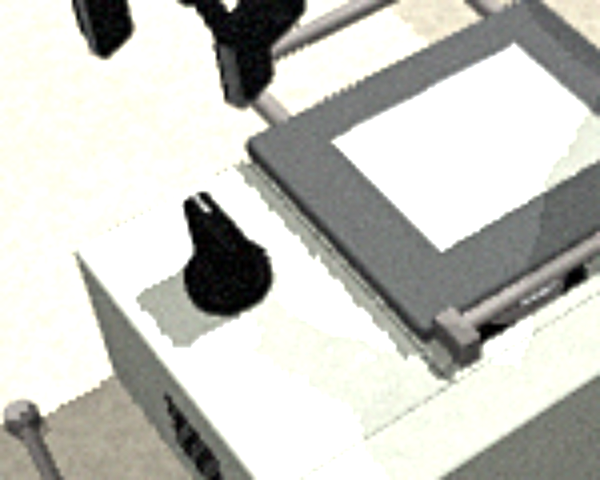

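The knob is back at rest: its bar points forward again, front end at (200,200). Now to the handle.

Emit:
apply_moves --claw '[0.04, 0.04, 0.04, 0.04, 0.04, 0.04, 0.04, 0.04, 0.04, 0.04]' --xyz '[[0.031, -0.009, 0.0], [0.031, -0.009, 0], [0.031, -0.009, 0], [0.031, -0.009, 0], [0.031, -0.009, 0], [0.031, -0.009, 0.01], [0, 0, 0.01], [0, 0, 0], [0, 0, 0], [0, 0, 0]]' --twist '[[0, 0, 0], [0, 0, 0], [0, 0, 0], [0, 0, 0], [0, 0, 0], [0.005, 0.003, 0], [0, 0, 0.14], [0, 0, 0.14], [0, 0, 0.14], [0, 0, 0.01]]'

```text
clock: 10.35
position: [0.4321, -0.0571, 0.1982]
tool_rot: [-3.136, -0.0, 1.688]
force: [-0.3, -0.5, -0.5]
grip_width: 0.0401
finger_force: 0.0
```

```bash
python3 - <<'E'
from h import *
from workcell import bot
bot.grab_frame("scene"); print(bot.find_in("scene","lid_bar"))
to(bot.observe(),[.434,-.058,.130],1.689)
E
```

```text
[{'position': [0.5769, -0.0509, 0.1234], 'score': 0.73}]
t 10.45 q [-0.488  0.269  0.586  2.097 -0.2    0.833  0.341] pos [ 0.4322 -0.0571  0.1983] [-3.1363e+00 -6.0000e-04  1.6946e+00] w 0.0399 F [ 0.57  0.27 -0.25] M [-0.011 -0.031 -0.02 ] ff 0.0
shift [-0.0012  0.002   0.0683] twist [-0.0053 -0.0006  0.0056]
```

Emit:
apply_moves --claw '[0.04, 0.04, 0.04, 0.04, 0.04, 0.04]' --xyz '[[-0.001, 0.002, 0.02], [0, 0, 0.02], [0, 0, 0.01], [0, 0, 0.01], [0, 0, 0.007], [0, 0, 0]]' --twist '[[-0.005, 0, 0.005], [0, 0, 0], [0, 0, 0], [0, 0, 0], [0, 0, 0], [0, 0, 0]]'

```text
clock: 11.05
position: [0.4341, -0.058, 0.131]
tool_rot: [-3.141, -0.001, 1.686]
force: [0.2, 0.5, -0.2]
grip_width: 0.0401
finger_force: 0.0
```

```bash
python3 - <<'E'
from h import *
from workcell import bot
import cv2
s=bot.observe();to(s,[.434,-.058,.099],1.689)
f=bot.grab_frame("scene");b=f["img"][150:270,155:305]
cv2.imwrite("pics/b1.png",cv2.convertScaleAbs(cv2.resize(b,(750,600))[:,:,::-1],alpha=1.8))
r=R.from_euler("xyz",s["tool_rot"])
c=lambda P:((proj(f,np.atleast_2d(P),-.13)-[155,150])*5).round().tolist()
print("tips",c(s["position"]+r.apply([[0,-.02,-.006],[0,.02,-.006]])),"bar mid, ends",c(world([.5745,-.0866,.1186],[(-135,45,118),(-135,115,118),(-135,-25,118)])))
E
```

```text
t 11.05 q [-0.41   0.39   0.517  2.164 -0.313  0.659  0.44 ] pos [ 0.4341 -0.058   0.131 ] [-3.1410e+00 -6.0000e-04  1.6864e+00] w 0.0401 F [ 0.19  0.47 -0.19] M [-0.02  -0.021 -0.003] ff 0.0
shift [-0.     -0.0001  0.032 ] twist [-0.0006 -0.0006 -0.0026]
tips [[220.0, 166.0], [267.0, 211.0]] bar mid, ends [[249.0, 221.0], [375.0, 159.0], [115.0, 287.0]]
```

View pics/b1.png

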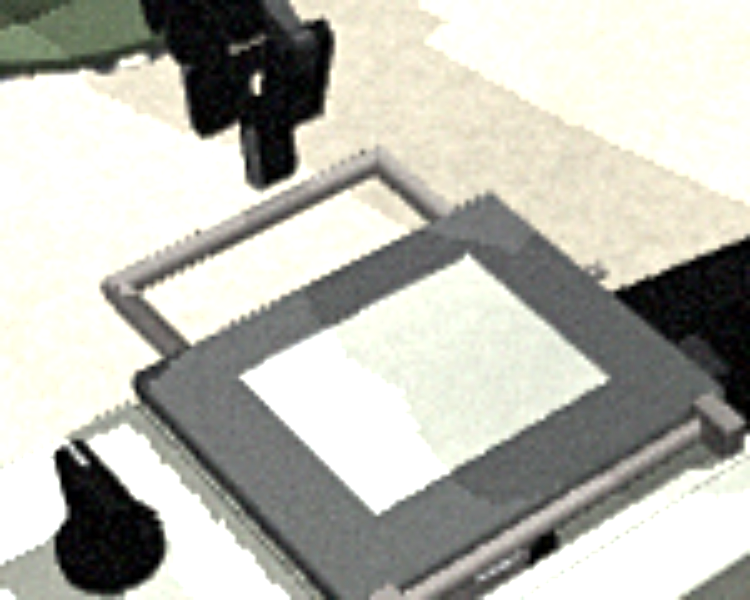

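Projection and picture agree: the bar runs from (112,287) to (378,155), and the inner finger's tip is at (270,185), behind the bar and above the gap. I'll go down and grip.

Emit:
apply_moves --claw '[0.04, 0.04, 0.04, 0.04, 0.03, 0.02, 0.01, 0.003, 0.003, 0.003, 0.003]' --xyz '[[0, 0, 0.01], [0, 0, 0.012], [0, 0, 0.01], [0, 0, 0], [0, 0, 0], [0, 0, 0], [0, 0, 0], [0, 0, 0], [0, 0, 0], [0, 0, 0], [0, 0, 0]]' --twist '[[0, 0, 0], [0, 0, 0], [0, 0, 0], [0, 0, 0], [0, 0, 0], [0, 0, 0], [0, 0, 0], [0, 0, 0], [0, 0, 0], [0, 0, 0], [0, 0, 0]]' --force 45

```text
clock: 12.2
position: [0.4344, -0.0579, 0.0995]
tool_rot: [3.141, -0.001, 1.686]
force: [0.2, 0.2, -0.2]
grip_width: 0.0031
finger_force: 0.0
```

```bash
python3 - <<'E'
from h import *
from workcell import bot
to(bot.observe(),[.434,-.058,.099],1.689)
E
```

```text
t 12.2 q [-0.367  0.448  0.469  2.188 -0.367  0.58   0.488] pos [ 0.4344 -0.0579  0.0995] [ 3.1413e+00 -6.0000e-04  1.6859e+00] w 0.0031 F [ 0.15  0.24 -0.23] M [-0.028  0.016  0.033] ff 0.0
shift [-0.0001 -0.0004  0.0005] twist [ 0.0003 -0.0006 -0.0031]
```

The fingers closed fully without touching the bar. My ten pictures are used up, so I'll check numerically where the black fingertips end in the scene view, compared with the bar line.

```bash
python3 - <<'E'
from h import *
from workcell import bot
f=bot.grab_frame("scene");g=f["img"].max(2);s=bot.observe()
m=g<45
for c in range(192,222,2):
    r=np.where(m[150:215,c])[0]; print(c,"black rows",(r.min()+150,r.max()+150) if len(r) else None, end="; ")
P=lambda p:proj(f,np.atleast_2d(p),-.13).round(1).tolist()
print("\nTCP",P(s["position"]),"+10mm",P(s["position"]+[0,0,.01]),"+20",P(s["position"]+[0,0,.02]),"bar mid",P(world([.5745,-.0866,.1186],[(-135,45,118)])))
for c in (200,204,208,212): print(c,g[180:205,c].tolist())
E
```

```text
192 black rows (np.int64(150), np.int64(172)); 194 black rows (np.int64(150), np.int64(200)); 196 black rows (np.int64(150), np.int64(199)); 198 black rows (np.int64(150), np.int64(199)); 200 black rows (np.int64(150), np.int64(198)); 202 black rows (np.int64(150), np.int64(197)); 204 black rows (np.int64(150), np.int64(196)); 206 black rows (np.int64(150), np.int64(195)); 208 black rows (np.int64(150), np.int64(194)); 210 black rows (np.int64(150), np.int64(193)); 212 black rows (np.int64(150), np.int64(209)); 214 black rows (np.int64(167), np.int64(208)); 216 black rows (np.int64(169), np.int64(207)); 218 black rows (np.int64(169), np.int64(189)); 220 black rows (np.int64(170), np.int64(205)); 
TCP [[205.4, 200.0]] +10mm [[205.0, 196.8]] +20 [[204.5, 193.5]] bar mid [[204.7, 194.2]]
200 [8, 0, 11, 24, 22, 12, 0, 4, 0, 0, 0, 19, 87, 169, 108, 111, 56, 49, 29, 67, 173, 168, 157, 157, 160]
204 [15, 7, 6, 13, 8, 3, 0, 3, 1, 6, 13, 22, 24, 38, 44, 39, 37, 64, 174, 164, 156, 164, 154, 152, 159]
208 [10, 3, 0, 2, 13, 2, 7, 15, 3, 7, 10, 3, 8, 35, 39, 69, 178, 162, 160, 157, 155, 157, 159, 156, 156]
212 [0, 27, 100, 178, 165, 162, 166, 158, 88, 104, 96, 73, 41, 61, 169, 164, 156, 154, 159, 156, 153, 158, 155, 150, 153]
```

Emit:
apply_moves --claw '[0.003, 0.003, 0.003, 0.003]' --xyz '[[0, 0, 0.0015], [0, 0, 0.0015], [0, 0, 0.0015], [0, 0, 0]]' --twist '[[0, 0, 0], [0, 0, 0], [0, 0, 0], [0, 0, 0]]'

```text
clock: 12.65
position: [0.4346, -0.0579, 0.0967]
tool_rot: [3.14, -0.002, 1.685]
force: [-18.6, 3.0, 75.6]
grip_width: 0.0031
finger_force: 37.9
```

```bash
cat > e.py <<'E'
from h import *
from workcell import bot
f=bot.grab_frame("scene");g=f["img"].max(2);s=bot.observe()
to(s,s["position"],1.689)
for r in range(176,202,2):
    c=np.where(g[r,190:225]<30)[0]+190; print(r,(c.min(),c.max(),len(c)) if len(c) else None,end="; ")
P=lambda p:proj(f,np.atleast_2d(p),-.13).round(1).tolist()
print("\nTCP",P(s["position"]))
E
python3 e.py
```

```text
t 12.7 q [-0.36   0.453  0.463  2.189 -0.374  0.572  0.494] pos [ 0.4346 -0.058   0.0968] [ 3.1401e+00 -2.4000e-03  1.6849e+00] w 0.0033 F [-18.72   2.63  75.05] M [0.581 4.327 0.048] ff 37.523436807096004
shift [0. 0. 0.] twist [ 0.0015 -0.0024 -0.0041]
176 (np.int64(195), np.int64(219), 24); 178 (np.int64(196), np.int64(218), 23); 180 (np.int64(198), np.int64(216), 18); 182 (np.int64(198), np.int64(213), 16); 184 (np.int64(199), np.int64(209), 11); 186 (np.int64(199), np.int64(209), 8); 188 (np.int64(200), np.int64(210), 8); 190 (np.int64(200), np.int64(210), 9); 192 (np.int64(201), np.int64(210), 8); 194 (np.int64(205), np.int64(208), 4); 196 None; 198 None; 200 None; 
TCP [[205.6, 200.9]]
```

Pushing down 3 mm gave 75 N, so the closed fingertips are on top of the bar. The real tips end about 26 mm above the reported TCP. I'll lift, open and go down deeper.

Emit:
apply_moves --claw '[0.003, 0.003, 0.04, 0.04, 0.04, 0.04, 0.04]' --xyz '[[0, 0, -0.006], [0, 0, -0.02], [0, 0, -0.012], [0, 0.0015, 0], [0, 0, 0], [0, 0, 0], [0, 0, 0]]' --twist '[[0, 0, 0], [0, 0, 0], [0, 0, 0], [0, 0, 0], [0, 0, 0], [0, 0, 0], [0, 0, 0]]'

```text
clock: 13.4
position: [0.4355, -0.0578, 0.1324]
tool_rot: [-3.141, -0.001, 1.686]
force: [0.4, -0.1, 0.4]
grip_width: 0.04
finger_force: 0.0
```

```bash
python3 e.py
```

```text
t 13.45 q [-0.414  0.39   0.522  2.159 -0.313  0.665  0.439] pos [ 0.4356 -0.0578  0.1325] [-3.1409e+00 -5.0000e-04  1.6856e+00] w 0.0397 F [0.24 1.04 0.65] M [-0.03   0.012 -0.002] ff 0.0
shift [0. 0. 0.] twist [-0.0007 -0.0005 -0.0034]
176 (np.int64(195), np.int64(212), 9); 178 (np.int64(207), np.int64(213), 7); 180 (np.int64(204), np.int64(213), 8); 182 (np.int64(207), np.int64(213), 7); 184 (np.int64(207), np.int64(212), 6); 186 (np.int64(208), np.int64(208), 1); 188 None; 190 None; 192 None; 194 None; 196 None; 198 None; 200 None; 
TCP [[204.2, 189.5]]
```

Emit:
apply_moves --claw '[0.04, 0.04, 0.04, 0.04, 0.04, 0.04, 0.04]' --xyz '[[0, 0, 0.01], [0, 0, 0.01], [0, 0, 0.006], [0, 0, 0.004], [0, 0, 0.003], [0, 0, 0.003], [0, 0, 0]]' --twist '[[0, 0, 0], [0, 0, 0], [0, 0, 0], [0, 0, 0], [0, 0, 0], [0, 0, 0], [0, 0, 0]]'

```text
clock: 14.15
position: [0.4358, -0.0578, 0.0967]
tool_rot: [-3.142, -0.001, 1.686]
force: [0.3, -0.2, 0.3]
grip_width: 0.0398
finger_force: 0.0
```

Emit:
apply_moves --claw '[0.04, 0.04, 0.04, 0.04, 0.04, 0.04, 0.04]' --xyz '[[0, 0, 0.003], [0, 0, 0.004], [0, 0, 0.004], [0, 0, 0.004], [0, 0, 0.004], [0, 0, 0.003], [0, 0, 0]]' --twist '[[0, 0, 0], [0, 0, 0], [0, 0, 0], [0, 0, 0], [0, 0, 0], [0, 0, 0], [0, 0, 0]]'

```text
clock: 14.85
position: [0.4356, -0.0578, 0.0746]
tool_rot: [-3.141, -0.001, 1.686]
force: [1.3, 0.0, -0.1]
grip_width: 0.0402
finger_force: 0.0
```

```bash
python3 e.py
```

```text
t 14.9 q [-0.332  0.497  0.427  2.199 -0.41   0.521  0.524] pos [ 0.4357 -0.0578  0.0748] [-3.1414e+00 -6.0000e-04  1.6856e+00] w 0.0396 F [-0.34 -0.53 -0.06] M [ 0.004 -0.004 -0.006] ff 0.0
shift [0. 0. 0.] twist [-0.0002 -0.0006 -0.0034]
176 (np.int64(190), np.int64(212), 22); 178 (np.int64(192), np.int64(223), 26); 180 (np.int64(193), np.int64(223), 23); 182 (np.int64(195), np.int64(223), 29); 184 (np.int64(195), np.int64(223), 28); 186 (np.int64(196), np.int64(223), 26); 188 (np.int64(196), np.int64(222), 24); 190 (np.int64(197), np.int64(221), 25); 192 (np.int64(197), np.int64(221), 22); 194 (np.int64(197), np.int64(219), 15); 196 (np.int64(207), np.int64(215), 9); 198 (np.int64(209), np.int64(215), 7); 200 (np.int64(207), np.int64(215), 7); 
TCP [[206.8, 208.1]]
```

Nothing touched, and the inner finger now covers the bar line at rows 196-200. Closing.

Emit:
apply_moves --claw '[0.03, 0.02, 0.01, 0.003, 0.003, 0.003, 0.003]' --xyz '[[0, 0, 0], [0, 0, 0], [0, 0, 0], [0, 0, 0], [0, 0, 0], [0, 0, 0], [0, 0, 0]]' --twist '[[0, 0, 0], [0, 0, 0], [0, 0, 0], [0, 0, 0], [0, 0, 0], [0, 0, 0], [0, 0, 0]]' --force 45

```text
clock: 15.6
position: [0.4328, -0.0579, 0.0746]
tool_rot: [-3.137, -0.002, 1.685]
force: [-17.1, -1.4, 11.5]
grip_width: 0.0104
finger_force: 43.8
```

```bash
python3 e.py
```

```text
t 15.65 q [-0.332  0.496  0.428  2.202 -0.409  0.524  0.524] pos [ 0.4328 -0.0579  0.0746] [-3.1365e+00 -1.9000e-03  1.6851e+00] w 0.0106 F [-17.24  -2.1   12.48] M [-0.497  3.529  0.09 ] ff 43.82725417613983
shift [0. 0. 0.] twist [-0.005  -0.0019 -0.0038]
176 (np.int64(191), np.int64(210), 20); 178 (np.int64(191), np.int64(220), 24); 180 (np.int64(195), np.int64(221), 21); 182 (np.int64(196), np.int64(222), 23); 184 (np.int64(196), np.int64(220), 21); 186 (np.int64(198), np.int64(219), 22); 188 (np.int64(198), np.int64(218), 21); 190 (np.int64(199), np.int64(216), 18); 192 (np.int64(199), np.int64(212), 14); 194 (np.int64(205), np.int64(211), 7); 196 (np.int64(202), np.int64(211), 8); 198 (np.int64(201), np.int64(211), 9); 200 (np.int64(206), np.int64(211), 6); 
TCP [[206.3, 207.4]]
```

The bar is held (44 N, width 10 mm). I'll relieve the sideways push first.

Emit:
apply_moves --claw '[0.003, 0.003, 0.003]' --xyz '[[0, -0.003, -0.001], [0, 0, 0], [0, 0, 0]]' --twist '[[0, 0, 0], [0, 0, 0], [0, 0, 0]]'

```text
clock: 15.95
position: [0.4328, -0.058, 0.076]
tool_rot: [3.141, -0.001, 1.686]
force: [-1.0, 1.8, -2.0]
grip_width: 0.0105
finger_force: 44.2
```

Emit:
apply_moves --claw '[0.003, 0.003, 0.003, 0.003, 0.003, 0.003, 0.003]' --xyz '[[0, 0.0004, -0.0135], [0, 0.0012, -0.0134], [0, 0.0029, -0.0178], [0, 0.0055, -0.0218], [0, 0.0077, -0.0211], [0, 0.0098, -0.0203], [0, 0, 0]]' --twist '[[0, 0, 0], [0, 0, 0], [0, 0, 0], [0, 0, 0], [0, 0, 0], [0, 0, 0], [0, 0, 0]]'

```text
clock: 16.65
position: [0.4602, -0.0545, 0.1854]
tool_rot: [-3.141, -0.002, 1.686]
force: [-6.6, 2.6, 0.6]
grip_width: 0.0104
finger_force: 44.8
```

```bash
cat > e2.py <<'E'
from h import *
from workcell import bot
s=bot.observe();th=float(__import__("sys").argv[1])
x,z=.225*(1-np.cos(th)),.225*np.sin(th)
to(s,[.4328+x*.993,-.058+x*.118,.076+z],1.689)
for c in ("scene","top"):
    bot.grab_frame(c); print([(np.round(d["position"],3),round(d["score"],2)) for q in ("lid","lid_bar") for d in bot.find_in(c,q)])
E
python3 e2.py .5; python3 -c "
import numpy as np
t=np.r_[np.arange(.5,1.571,.1),np.pi/2]
print(np.c_[t[1:],.225*(np.cos(t[:-1])-np.cos(t[1:])),.225*np.diff(np.sin(t))].round(4).tolist())"
```

```text
t 16.65 q [-0.465  0.338  0.575  2.053 -0.252  0.818  0.374] pos [ 0.4602 -0.0545  0.1854] [-3.1415e+00 -1.6000e-03  1.6864e+00] w 0.0104 F [-6.64  2.58  0.56] M [0.308 1.714 0.123] ff 44.75974380970001
shift [-0.0002 -0.0001  0.0015] twist [-0.0001 -0.0016 -0.0026]
[(array([ 0.583, -0.05 ,  0.172]), 0.67), (array([0.548, 0.212, 0.095]), 0.4), (array([ 0.585, -0.047,  0.167]), 0.78)]
[(array([ 0.589, -0.018,  0.164]), 0.8), (array([0.543, 0.228, 0.075]), 0.41), (array([ 0.588, -0.022,  0.165]), 0.75)]
[[0.6, 0.0118, 0.0192], [0.7, 0.0136, 0.0179], [0.8, 0.0153, 0.0165], [0.9, 0.0169, 0.0148], [1.0, 0.0183, 0.0131], [1.1, 0.0195, 0.0112], [1.2, 0.0205, 0.0092], [1.3, 0.0213, 0.0071], [1.4, 0.0219, 0.0049], [1.5, 0.0223, 0.0027], [1.5708, 0.0159, 0.0006]]
```

Emit:
apply_moves --claw '[0.003, 0.003, 0.003, 0.003, 0.003, 0.003, 0.003]' --xyz '[[0, 0.0113, -0.0182], [0, 0.0136, -0.0179], [0, 0.0153, -0.0165], [0, 0.0169, -0.0148], [0, 0.0183, -0.0131], [0, 0.0195, -0.0112], [0, 0, 0]]' --twist '[[0, 0, 0], [0, 0, 0], [0, 0, 0], [0, 0, 0], [0, 0, 0], [0, 0, 0], [0, 0, 0]]'

```text
clock: 17.65
position: [0.5558, -0.0432, 0.2778]
tool_rot: [3.14, -0.002, 1.687]
force: [-21.7, 7.5, 35.6]
grip_width: 0.0101
finger_force: 50.1
```

```bash
python3 e2.py 1.1
```

```text
t 17.65 q [-0.46   0.391  0.595  1.714 -0.243  1.11   0.325] pos [ 0.5558 -0.0432  0.2778] [ 3.1402e+00 -2.1000e-03  1.6871e+00] w 0.0101 F [-21.65   7.47  35.6 ] M [1.749 4.545 0.215] ff 50.08923411369324
shift [-0.0002 -0.001   0.0013] twist [ 0.0014 -0.0021 -0.0019]
[(array([ 0.62 , -0.047,  0.215]), 0.61), (array([ 0.62 , -0.047,  0.211]), 0.7)]
[(array([0.598, 0.031, 0.228]), 0.71), (array([0.542, 0.23 , 0.073]), 0.16), (array([0.595, 0.028, 0.229]), 0.66)]
```

Emit:
apply_moves --claw '[0.003, 0.003, 0.003]' --xyz '[[0.001, -0.001, -0.0015], [0, 0, 0], [0, 0, 0]]' --twist '[[0, 0, 0], [0, 0, 0], [0, 0, 0]]'

```text
clock: 18.25
position: [0.5533, -0.0434, 0.2769]
tool_rot: [-3.142, -0.0, 1.686]
force: [-0.7, -1.0, -1.0]
grip_width: 0.0102
finger_force: 46.5
```

```bash
python3 e2.py 1.1
```

```text
t 18.25 q [-0.463  0.388  0.596  1.72  -0.24   1.107  0.322] pos [ 0.5533 -0.0434  0.2769] [-3.1415e+00 -4.0000e-04  1.6857e+00] w 0.0102 F [-0.69 -0.96 -0.97] M [-0.2    0.119  0.219] ff 46.45769655704498
shift [-0.0002  0.0016  0.0004] twist [-0.0001 -0.0004 -0.0033]
[(array([ 0.618, -0.047,  0.211]), 0.77), (array([0.553, 0.21 , 0.095]), 0.37), (array([ 0.62 , -0.048,  0.212]), 0.66)]
[(array([0.6  , 0.03 , 0.228]), 0.66), (array([0.597, 0.024, 0.229]), 0.95)]
```

Emit:
apply_moves --claw '[0.003, 0.003, 0.003, 0.003, 0.003]' --xyz '[[0, 0.014, -0.0065], [0, 0.0146, -0.0057], [0, 0.0146, -0.0047], [0, 0, 0], [0, 0, 0]]' --twist '[[0, 0, 0], [0, 0, 0], [0, 0, 0], [0, 0, 0], [0, 0, 0]]'

```text
clock: 19.05
position: [0.5963, -0.0382, 0.2942]
tool_rot: [3.141, -0.001, 1.686]
force: [-4.2, 0.4, 3.6]
grip_width: 0.0102
finger_force: 47.2
```

Emit:
apply_moves --claw '[0.003, 0.003, 0.003, 0.003, 0.003, 0.003]' --xyz '[[0, 0.0105, -0.003], [0, 0.0111, -0.0022], [0, 0.0112, -0.0017], [0, 0.0113, -0.001], [0, 0, 0], [0, 0, 0]]' --twist '[[0, 0, 0], [0, 0, 0], [0, 0, 0], [0, 0, 0], [0, 0, 0], [0, 0, 0]]'

```text
clock: 19.65
position: [0.6398, -0.033, 0.3018]
tool_rot: [3.141, -0.001, 1.686]
force: [-0.7, 2.5, 0.2]
grip_width: 0.01
finger_force: 47.3
```

```bash
python3 e2.py 1.5708; python3 - <<'E'
from workcell import bot
print(bot.find_in("top","lid_hinge"),bot.find_in("scene","lid_hinge"))
E
```

```text
t 19.65 q [-0.402  0.526  0.578  1.453 -0.295  1.249  0.322] pos [ 0.6398 -0.033   0.3018] [ 3.1414e+00 -1.1000e-03  1.6859e+00] w 0.01 F [-0.74  2.47  0.23] M [0.492 0.137 0.105] ff 47.33875930309296
shift [-0.0004  0.0165  0.0008] twist [ 0.0002 -0.0011 -0.0031]
[(array([ 0.659, -0.045,  0.232]), 0.81), (array([ 0.656, -0.046,  0.227]), 0.74)]
[(array([0.633, 0.049, 0.278]), 0.52), (array([0.631, 0.044, 0.278]), 0.47)]
[{'position': [0.6067, -0.1907, 0.1099], 'score': 0.94}, {'position': [0.5768, -0.1838, 0.1451], 'score': 0.54}] [{'position': [0.6568, -0.1014, 0.1102], 'score': 0.97}]
```

Emit:
apply_moves --claw '[0.003, 0.003, 0.003, 0.003, 0.003, 0.003, 0.003]' --xyz '[[0, 0.0055, -0.0005], [0, 0.0055, -0.0002], [0, 0.0035, 0], [0, 0.002, 0], [0, 0, 0], [0, 0, 0], [0, 0, 0]]' --twist '[[0, 0, 0], [0, 0, 0], [0, 0, 0], [0, 0, 0], [0, 0, 0], [0, 0, 0], [0, 0, 0]]'

```text
clock: 20.75
position: [0.6569, -0.031, 0.3027]
tool_rot: [3.141, -0.001, 1.686]
force: [-1.0, 6.0, -0.1]
grip_width: 0.0102
finger_force: 46.9
```

```bash
python3 e2.py 1.5708
python3 - <<'E'
from h import *
from workcell import bot
import cv2
# lid edge line check in scene: predicted hinge-line and upright bar ends
f=bot.grab_frame("scene");q=[.5745,-.0866,.1186]
print(proj(f,world(q,[(90,-25,343),(90,115,343),(90,45,118)]),-.13).round(1).tolist())
for n in ("scale","beaker","stay","jar","knob"): print(n,[np.round(d["position"],3).tolist() for d in bot.find_in("scene",n)[:1]])
E
```

```text
t 20.75 q [-0.389  0.557  0.573  1.402 -0.306  1.27   0.321] pos [ 0.6569 -0.031   0.3027] [ 3.1409e+00 -1.0000e-03  1.6861e+00] w 0.0102 F [-0.96  6.02 -0.12] M [1.189 0.404 0.016] ff 46.8779593706131
shift [-0.0004 -0.0007  0.0017] twist [ 0.0006 -0.001  -0.0029]
[(array([ 0.663, -0.044,  0.237]), 0.97), (array([ 0.662, -0.044,  0.232]), 0.77)]
[(array([0.641, 0.05 , 0.263]), 0.51), (array([0.637, 0.048, 0.266]), 0.63)]
[[229.0, 179.1], [296.6, 146.5], [265.7, 252.5]]
scale [[0.572, 0.192, 0.018]]
beaker []
stay [[0.602, -0.295, 0.007]]
jar [[0.593, -0.364, 0.064]]
knob [[0.578, -0.192, 0.133]]
```

Emit:
apply_moves --claw '[0.003, 0.003, 0.003, 0.003, 0.003, 0.003, 0.003, 0.003, 0.003, 0.003]' --xyz '[[0.001, -0.0005, 0], [0, 0, 0], [0, 0, 0], [0, 0, 0], [0, 0, 0], [0, 0, 0], [0, 0, 0], [0, 0, 0], [0, 0, 0], [0, 0, 0]]' --twist '[[0, 0, 0], [0, 0, 0], [0, 0, 0], [0, 0, 0], [0, 0, 0], [0, 0, 0], [0, 0, 0], [0, 0, 0], [0, 0, 0], [0, 0, 0]]'

```text
clock: 22.35
position: [0.6559, -0.031, 0.3027]
tool_rot: [3.141, 0.0, 1.685]
force: [-0.5, -5.3, -0.3]
grip_width: 0.0103
finger_force: 46.9
```

```bash
python3 e2.py 1.5708; python3 - <<'E'
from workcell import bot
bot.grab_frame("top");print([(d["position"],d["score"]) for d in bot.find_in("top","beaker")])
s=bot.observe()
if s["finger_force"]>30 and abs(s["position"][0]-.656)<.003: print(bot.job_done())
E
```

```text
t 22.35 q [-0.391  0.555  0.574  1.405 -0.305  1.269  0.319] pos [ 0.6559 -0.031   0.3027] [3.1412 0.     1.6853] w 0.0103 F [-0.51 -5.33 -0.35] M [-1.152  0.124  0.02 ] ff 46.942219734191895
shift [-0.0005  0.0003  0.0017] twist [ 0.0004  0.     -0.0037]
[(array([ 0.666, -0.044,  0.235]), 0.69), (array([ 0.662, -0.046,  0.232]), 0.8)]
[(array([0.638, 0.051, 0.266]), 0.7), (array([0.639, 0.049, 0.265]), 0.74)]
[([0.5431, 0.2284, 0.0712], 0.91)]
the job is handed in; nothing more can be done
None
```

I turned the knob to its stop, held it for more than half a second and let it spring back, then raised the lid to upright (within about 1° by my estimate) and handed the job in still gripping the handle at 47 N; a first, missed grasp pressed the closed fingertips on the handle bar with about 75 N, under the 120 N wrist limit but possibly a fault if the 40 N limit counts the fingers.

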